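# Wind the worm-driven dish stage on to its next index notch and clamp it

### The job

The tilting dish stage has been left between two divisions, with its spring index plunger riding on the rim of the notched wheel. Wind the crank clockwise (seen from above), as many turns as it takes, until the plunger drops into the next notch and the stage then comes up firm against it - by feel, without forcing the crank so that its overload clutch slips. Then swing the red clamp lever anticlockwise to its stop, let go, and leave everything else on the bench where it is.

Things in the scene. Friction and masses are not known exactly. Their poses are not given: they have to be found in the camera images.
- goniometer: light grey frame of the tilting stage, base 190 x 260 mm, fixed to the bench. Origin: on the bench, 105 mm below the tilt axis; x points away from the crank side, y (left) along the tilt axis, z up. The crank stands on the worm box at the front left, the index plunger over the notched wheel on the right, the clamp lever on the left bearing cheek; a culture dish is clipped on the table between
- crank_axis (a point): top of the crank's hub, on the vertical worm shaft: x = -68, y = 75, z = 196 mm in the goniometer frame. Clockwise (seen from above) winds the stage on: 72 turns to one turn of the stage, so 4 turns per division; from the start about 2 to 4 turns are left. Turning takes some 2.6 N at the grip; the worm does not run back.
- grip_middle (a point): middle of the crank's upright black grip, a plain sleeve 18 mm in diameter and 44 mm tall (bench heights 195 to 239 mm; this point at 219 mm) that revolves freely on its stud, so that it can be held without turning the hand. It circles the crank axis at a radius of 38 mm. The crank arm under it reaches up to 192 mm.
- stage: the part that tilts: spindle, brass worm wheel (left), steel index wheel (right, 119 mm diameter, a notch 10 mm wide and 9 mm deep every 20 degrees) and dish table. Origin: on the tilt axis, between the cheeks; y along that axis. Winding on turns it positively about y: the table's far side goes down, the top of the index wheel moves away from the crank side.
- plunger: spring-loaded upright index pin in a bracket on the right: 8 mm diameter, round nose, black knob on top; centre line at x = 0, y = -80 mm in the goniometer frame. Origin: tip of its nose, about 165 mm above the bench while riding on the rim, about 157 mm when dropped in a notch. It has 1 mm of play to either wall, so after it drops the crank still runs free for about half a turn, then stops dead
- clamp_lever (a joint): angle of the clamp lever, rad: 0 is fully open, 1.2 is its stop, fully clamped; grows as the lever swings anticlockwise seen from above. It starts between 0 and 0.25 and stays where it is left; it takes 3.6 N at the knob.
- clamp_pivot (a point): top of the clamp lever's hub, on its vertical axis: x = 20, y = 52, z = 186 mm in the goniometer frame. The fully open lever points 35 degrees to the right of the frame's x axis.
- clamp_knob (a point): top of the red upright knob at the end of the clamp lever, 19 mm in diameter, 30 mm tall (bench heights 184 to 214 mm), 70 mm from the pivot, on the dark lever arm. Push it sideways or pinch it from above. A macro camera on a post, 200 mm high, stands beyond it: its lens begins 120 mm farther from the robot.
- flask_a: conical flask with orange cap, 122 mm high, 86 mm wide; bystander. Origin: centre of its underside.
- flask_b: smaller conical flask with orange cap, 110 mm high; bystander. Origin: centre of its underside.
- dish_stack: stack of three culture dishes, 90 mm wide, 48 mm high; bystander. Origin: centre of its underside.
- buffer_bottle: bottle with blue cap, 64 mm wide, 125 mm high; bystander. Origin: centre of its underside.
- tweezers: steel tweezers lying on the bench, 130 mm long; bystander. Origin: on the bench under their middle.
- slide_box: small blue and white slide box, 88 x 33 x 32 mm; bystander. Origin: centre of its underside.
- tube_rack: white rack with ten capped tubes, 60 x 160 mm, 88 mm high; bystander. Origin: centre of its underside.
- clutch (a joint): slip of the crank on the worm shaft, rad; 0 at the start and as long as its overload clutch holds. The clutch slips when the grip is pushed round with more than 11 N against a blocked shaft; a slip of 0.12 rad counts as forced. Stop at 5 to 8 N.
- index_line (a point): middle of the long dark line scribed on the index wheel's outer face under the next notch, 30 mm from the tilt axis. It comes upright over the tilt axis when the notch is centred under the plunger, and stands some 0.5 mm past it, away from the crank side, when the notch's wall bears on the dropped plunger.

How it is judged:
On the way, in this order (a step that is already met when the one before it is completed fails the run):
1. the plunger has dropped into the next notch and the stage has been wound up firm against it, the clamp still open (height (world z) of plunger below 0.16 m and x of index_line in the frame of goniometer above 0.00047 m and value of joint clamp_lever below 0.6 rad), for 0.2 s.
2. the clamp lever has been swung round to its stop (value of joint clamp_lever above 1.05 rad), for 0.2 s.
At the end, for the whole second after the job is handed in: The plunger is down in the next notch (its tip below 160 mm), the stage is firm against it (the notch's line stands at least 0.47 mm past the upright; it is at 0.50 mm when the wall touches the plunger) and at rest, and the clamp lever is within 0.15 rad of its stop (height (world z) of plunger below 0.16 m and x of index_line in the frame of goniometer above 0.00047 m and value of joint clamp_lever above 1.05 rad and angular speed of stage below 0.05 rad/s).
It fails at once if the crank is forced against the stop, so that its overload clutch slips by 0.12 rad or more (value of joint clutch above 0.12 rad or value of joint clutch below -0.12 rad).
It fails at once if a bystander is knocked or shifted by more than 15 mm (distance of any of flask_a, flask_b, dish_stack, buffer_bottle, tweezers, slide_box, tube_rack from where it was at the start of the episode above 0.015 m).
It also fails if it takes over 72 s, if anything falls off the work surface, if the arm or the gripper's body presses on something with over 40 N, if the wrist force passes 120 N, or if a joint passes its speed limit or range.

### The arm

A 6-joint arm with a two-finger parallel gripper is mounted at the origin on the work surface. World frame = base frame: x ahead of the robot, y to its left, z up, the work surface at z = 0. Lengths are in m, angles in rad, forces in N, time in s.
With the tool pointing down it reaches from about 0.4 to 0.825 m from the base axis. Payload 7 kg.
Tool frame: the origin (TCP) lies midway between the tips of the shut fingers; the grasp point (between the pads) lies 19 mm behind it; z points along the fingers, x is the direction in which the jaws open and shut, and the axes are right-handed (so a half turn about z gives the same grasp; the last joint's range is limited). The gripper opens to 88 mm and grips with 3 to 60 N. Pads are 19 mm wide; open, the fingers measure 130 mm over their backs; the gripper's body (78 mm by 193 mm) begins 47 mm behind the grasp point.
Start: joints at [-1.054, 0.359, 0.012, 0, -1.224, -0.288], TCP at [0.153, -0.657, 0.227] pointing down, gripper open.
Joint ranges: [-3.07, 3.07], [-1.43, 2.12], [-1.02, 1.25], [-3.03, 1.67], [-3.05, -0], [-3.03, 3.03]. Speed limits (rad/s): [2.39, 2.39, 3.01, 3.14, 3.14, 3.14].

### API

Orientations are given as [roll, pitch, yaw] about the fixed x, y, z axes, in that order (R = Rz(yaw) Ry(pitch) Rx(roll)).
In Python, from station import arm, viewer, ticket gives the robot as it stands. The module is installed in compiled form; this text tells all that it offers.
- The arm moves only by the tool step_arm, never from a script. Its argument "targets" is a list of rows, each a list of 3 entries, a list of its own where there are three numbers: the shift along the tool's x, y, z in m, then the turn, a rotation vector about the tool's x, y, z in degrees, then the opening, from -1 (shut) to 1 (fully open), so that 0 is half open. A call has exactly 8 rows; each row shifts and turns the commanded pose from where the row before left it, along the tool's axes as they then stand; what a row does not reach is not made up. A row lasts 1/10 s, in which the tool goes at most 50 mm and 8.59 degrees, less where a joint would pass 70% of its speed; a pose out of reach is approached as far as the arm can. A call is refused whole if a number of a shift passes 0.05 or a number of a turn 8.59, either way. A call with a gripper value outside its range is refused whole. The fingers move at their own pace and stop on an object; "grip_force" is the grip in N (left out, the last holds). Time passes only in rows, so rows that do not move let the fingers close, or fill a call up. It gives the time, the measured TCP pose, the force and the opening at its end, in the units of the state.
- arm.get_state(): the state, without advancing time (a new reading comes with each control period).
- viewer.grab_frame(name): name is "side" or "top"; returns (picture, depth): 384x512x3 uint8, red, green, blue; 384x512 float32, m along the optical axis (not along the pixel's ray), 0 where there is no reading.
- viewer.calibration(name): a dict with "fov_y" (degrees; the focal length in pixels is half the picture's height over the tangent of half this angle, whatever the lens; pixels are square), "cx", "cy" (the principal point, pixels), "distortion" ([k1, k2, p1, p2, k3] as OpenCV has them; the pictures are not rectified), "world_to_cam" (4x4, takes a point from world to camera coordinates). Camera axes: x right, y up, looking along -z (the intrinsics and any distortion apply to the point x, -y, -z); pixel columns grow to the right and rows downward; lengths in m; the calibration is good to about 2 mm. A picture is of the moment at which its call begins. calibration takes no time and is no camera call.
- ticket.job_done(): hands the job in, once; it reports no verdict.
The state is a dict: "t": time; "q": joint angles; "qd": joint speeds; "joint_efforts": joint torques, N m; "eef_pos": TCP position; "ee_rot": TCP orientation; "force": force on the tool from outside, world axes, zero at the start; "moment": the same for the moment, N m; "width": finger opening in m.
Only numpy, scipy, OpenCV 4.12 (cv2) and the standard library are available. Lean on these libraries where they do the work, as an engineer would, in place of code of your own. Each camera call takes 0.05 s, during which the arm holds its last target.

## Working session

There is one attempt and no reset: what is moved stays moved. The work goes in short steps, Python scripts to look and compute and a tool call to move; the robot and the scene stay as the last step left them, time stands still between calls to the robot, and variables do not carry over. Pictures are saved under pics/ and viewed, and the job is handed in when it is done.

Besides the shell and the picture viewer there is one more tool, called after "Emit:" as name(argument=value, ...), one argument or row to a line, values as JSON. step_arm: Moves the arm, as the interface text tells. Its arguments: {"type":"object","properties":{"targets":{"type":"array"},"grip_force":{"type":"number"}},"required":["targets"]}

```bash
mkdir -p pics; ls
python3 - <<'E'
from station import arm, viewer
import cv2,numpy as np
print(arm.get_state())
for n in("side","top"):
    p,d=viewer.grab_frame(n); c=viewer.calibration(n); print(n,c)
    cv2.imwrite(f"pics/{n}0.png",p[:,:,::-1]); np.savez(f"{n}0.npz",p=p,d=d)
E
```

```text
pics
{'t': 0.0, 'q': array([-1.05389612e+00,  3.59344601e-01,  1.10809343e-02, -3.47903620e-04,
       -1.22411657e+00, -2.88090016e-01]), 'qd': array([ 0.00118809,  0.00106756, -0.00084865, -0.00055213, -0.00051012,
        0.00134161]), 'joint_efforts': array([ 8.14086507e-04, -5.82710409e+01,  2.93052667e+01,  6.99704647e+00,
        6.83742706e-03, -1.62142242e-04]), 'eef_pos': array([ 0.15295942, -0.65694142,  0.22566006]), 'ee_rot': array([-3.14145617e+00, -1.61156256e-03,  1.79948794e+00]), 'force': array([-0.08600525, -0.23405814, -1.19027966]), 'moment': array([ 0.06308828, -0.02777642,  0.00208195]), 'width': 0.08749925396547621}
side {'fov_y': 56.96715731663679, 'cx': 254.62709316771304, 'cy': 193.25753149909954, 'distortion': array([-0.03243126,  0.        ,  0.        ,  0.        ,  0.        ]), 'world_to_cam': array([[-0.97696843, -0.21268099,  0.01730546,  0.50669323],
       [ 0.15912346, -0.6721055 ,  0.72315553, -0.19955501],
       [-0.14217034,  0.70925383,  0.6904684 , -0.94956455],
       [ 0.        ,  0.        ,  0.        ,  1.        ]])}
top {'fov_y': 46.05471767110781, 'cx': 262.8713989979611, 'cy': 192.8257963235646, 'distortion': array([0.04987353, 0.        , 0.        , 0.        , 0.        ]), 'world_to_cam': array([[ 0.00792129, -0.99993262,  0.00848602, -0.01153956],
       [ 0.99662313,  0.0085881 ,  0.08166141, -0.54989283],
       [-0.08172878,  0.0078105 ,  0.996624  , -1.39385434],
       [ 0.        ,  0.        ,  0.        ,  1.        ]])}
```

View pics/side0.png

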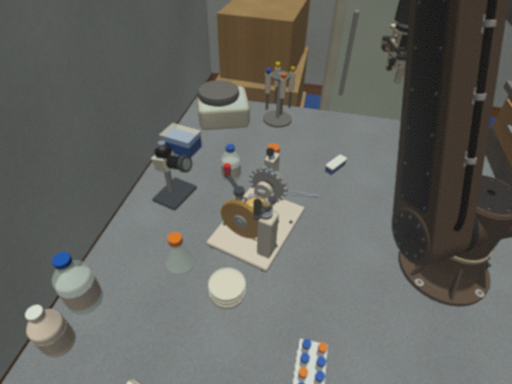

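View pics/top0.png

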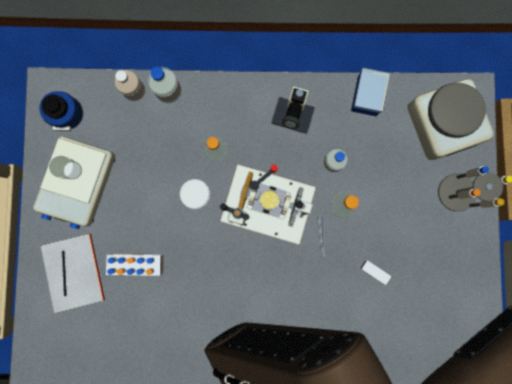

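The side view shows the goniometer near (257,225). In the top view it sits at (268,203), with the red knob at (274,168) and the crank at (235,211). I'll zoom in on both.

```bash
cat > h.py <<'E'
import numpy as np,cv2
from station import arm,viewer
def K(n):
    c=viewer.calibration(n); f=192/np.tan(np.radians(c['fov_y']/2))
    return np.array([[f,0,c['cx']],[0,f,c['cy']],[0,0,1.]]),np.array(c['distortion'],float),np.array(c['world_to_cam'])
def ray(n,uv):
    k,d,T=K(n); x,y=cv2.undistortPoints(np.array([[uv]],float),k,d)[0,0]
    R=T[:3,:3]; return -R.T@T[:3,3], R.T@np.array([x,-y,-1.])
def onz(n,uv,z):
    o,v=ray(n,uv); return o+v*(z-o[2])/v[2]
def proj(n,P):
    k,d,T=K(n); P=np.atleast_2d(P); c=(T[:3,:3]@P.T).T+T[:3,3]; c=c*[1,-1,-1]
    return cv2.projectPoints(c,np.zeros(3),np.zeros(3),k,d)[0][:,0]
def tri(u1,u2,n1="top",n2="side"):
    o1,v1=ray(n1,u1);o2,v2=ray(n2,u2)
    A=np.stack([v1,-v2],1); s=np.linalg.lstsq(A,o2-o1,rcond=None)[0]
    a=o1+v1*s[0];b=o2+v2*s[1]; return (a+b)/2,np.linalg.norm(a-b)
def crop(img,x0,y0,x1,y1,s,fn):
    cv2.imwrite(fn,cv2.resize(img[y0:y1,x0:x1,::-1],None,fx=s,fy=s,interpolation=cv2.INTER_CUBIC))
E
python3 - <<'E'
from h import *
p=np.load('top0.npz')['p'];crop(p,210,150,330,250,6,'pics/topz.png')
p=np.load('side0.npz')['p'];crop(p,200,140,320,270,4.5,'pics/sidez.png')
E
```

```text
(no output)
```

View pics/topz.png

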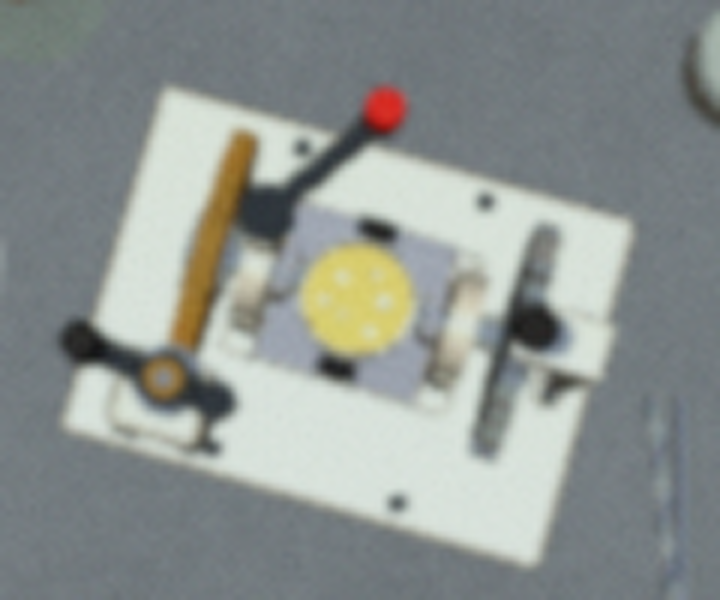

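View pics/sidez.png

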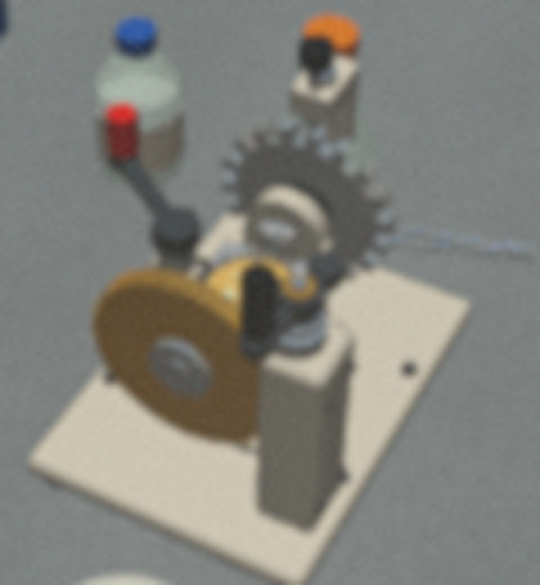

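The top zoom shows the base corners at (168,88), (632,218), (538,567) and (65,428). The hub is at (165,378), the grip top at (82,340), the clamp hub at (268,210) and the red knob at (385,110).

```bash
cat > loc.py <<'E'
from h import *
from scipy.optimize import least_squares
Z=lambda u,v:((u+.5)/6-.5+210,(v+.5)/6-.5+150)
C=[onz('top',Z(*c),.012) for c in [(168,88),(632,218),(538,567),(65,428)]]
m=np.mean(C,0);print('corners',np.round(C,4),[np.linalg.norm(C[i]-C[(i+1)%4]) for i in range(4)])
hub=onz('top',Z(165,378),.196);grip=onz('top',Z(82,340),.239);cp=onz('top',Z(268,210),.186);kn=onz('top',Z(385,110),.214)
print('hub',hub,'grip',grip,'r',np.linalg.norm((hub-grip)[:2]),'cp',cp,'kn',kn,np.linalg.norm((cp-kn)[:2]), 'mid',m)
# fit: model pts
M=np.array([[95,130],[95,-130],[-95,-130],[-95,130],[-68,75],[20,52]])/1000
W=np.array([c[:2] for c in C]+[hub[:2],cp[:2]]);w=np.array([1,1,1,1,2,2])[:,None]
def f(p,r=0):
    c,s=np.cos(p[2]),np.sin(p[2]);Q=M@np.array([[c,s],[-s,c]])+p[:2];return Q-W if r else ((Q-W)*w).ravel()
s=least_squares(f,[m[0],m[1],-.26]);print(s.x,np.degrees(s.x[2]));print(np.round(f(s.x,1)*1000,1))
E
python3 loc.py
python3 - <<'E'
from h import *
Z=lambda u,v:((u+.5)/6-.5+210,(v+.5)/6-.5+150)
S=lambda u,v:((u+.5)/4.5-.5+200,(v+.5)/4.5-.5+140)
for a,b,n in [((385,108),(122,113),'knob top'),((82,340),(258,272),'grip top'),((165,378),(300,330),'hub?')]:
    print(n,tri(Z(*a),S(*b)))
E
```

```text
corners [[ 0.6411  0.0739  0.012 ]
 [ 0.5742 -0.1716  0.012 ]
 [ 0.3909 -0.1222  0.012 ]
 [ 0.4612  0.1255  0.012 ]] [np.float64(0.2544042005366265), np.float64(0.18982411143215788), np.float64(0.25743770290552637), np.float64(0.18712762126194074)]
hub [0.48085289 0.0645546  0.196     ] grip [0.49568812 0.09922722 0.239     ] r 0.03771305231561994 cp [0.55931597 0.018404   0.186     ] kn [ 0.60256705 -0.03457106  0.214     ] 0.06838869556523428 mid [ 0.51685537 -0.0235997   0.012     ]
[ 0.52248117 -0.0253363  -0.2845381 ] -16.302832316870997
[[ 9.  -1.1]
 [ 3.  -5.2]
 [ 3.9 -1.3]
 [ 6.6  0.6]
 [-2.6  1.2]
 [-3.   0.6]]
knob top (array([ 0.60365541, -0.03460141,  0.21281151]), np.float64(1.8171415216105408e-05))
grip top (array([0.49585073, 0.09930276, 0.23825822]), np.float64(0.00025061239381014367))
hub? (array([0.48019885, 0.06583859, 0.16587125]), np.float64(0.003594510489114419))
```

Run:
```python
from h import *
for n in('side','top'):
    k,d,T=K(n);print(n,-T[:3,:3].T@T[:3,3],k[0,0])
yaw=-.272;c,s=np.cos(yaw),np.sin(yaw);R=np.array([[c,-s],[s,c]])
hub=np.array([.481,.0645]);O=hub-R@np.array([-.068,.075]);print('O',O)
pl=O+R@np.array([0,-.08]);print('plunger',pl,'clamp piv',O+R@[.02,.052])
Z=lambda u,v:((u+.5)/6-.5+210,(v+.5)/6-.5+150)
S=lambda u,v:((u+.5)/4.5-.5+200,(v+.5)/4.5-.5+140)
print('knob tri',tri(Z(535,326),S(317,50)))
D=np.load('top0.npz')['d'];u,v=Z(535,326);u,v=int(round(u)),int(round(v))
k,dd,T=K('top')
print(np.round(D[v-4:v+5,u-4:u+5],4))
```

```text
side [0.39177726 0.64712428 0.79118506] 353.8618293024866
top [0.43420931 0.00407046 1.43415163] 451.72381904698534
O [ 0.52635063 -0.02601144]
plunger [ 0.50485796 -0.10307028] clamp piv [0.55958558 0.01870364]
knob tri (array([ 0.50362871, -0.10178482,  0.22646414]), np.float64(0.0012960856104534586))
[[1.3114 1.2698 1.239  1.2053 1.2082 1.2128 1.4183 1.4173 1.4172]
 [1.2954 1.2078 1.2041 1.2103 1.2067 1.2033 1.2081 1.2386 1.2412]
 [1.2144 1.2078 1.2049 1.2069 1.2045 1.2077 1.2079 1.2083 1.241 ]
 [1.2078 1.2065 1.2073 1.2135 1.2054 1.2029 1.2048 1.206  1.2325]
 [1.2118 1.2059 1.2061 1.208  1.2025 1.2052 1.205  1.208  1.2308]
 [1.2057 1.208  1.208  1.2073 1.2089 1.205  1.207  1.2051 1.2349]
 [1.2168 1.2064 1.2084 1.2041 1.2044 1.202  1.211  1.2339 1.2358]
 [1.2398 1.2161 1.2091 1.2085 1.2098 1.2077 1.2084 1.2355 1.2332]
 [1.2379 1.234  1.236  1.2391 1.2328 1.2352 1.2322 1.2283 1.2329]]
```

Emit:
step_arm(
  targets=[
    [[0,0,-0.04],[0,0,6.55],1],
    [[0,0.0,-0.04],[0,0,6.55],1],
    [[0.03,0.04,-0.01],[0,0,0],1],
    [[0.03,0.04,0],[0,0,0],1],
    [[0.03,0.04,0],[0,0,0],1],
    [[0.03,0.04,0],[0,0,0],1],
    [[0.03,0.04,0],[0,0,0],1],
    [[0.03,0.04,0],[0,0,0],1],
  ],
)

```text
t: 0.9
eef_pos: [0.3935, -0.4763, 0.3162]
ee_rot: [-3.141, -0.0, 1.571]
force: [0.8, -0.2, 0.3]
width: 0.0878
```

Emit:
step_arm(
  targets=[
    [[0.048,0.013,0],[0,0,0],1],
    [[0.048,0.013,0],[0,0,0],1],
    [[0.048,0.013,0],[0,0,0],1],
    [[0.048,0.013,0],[0,0,0],1],
    [[0.048,0.013,0],[0,0,0],1],
    [[0.048,0.013,0],[0,0,0],1],
    [[0.048,0.013,0],[0,0,0],1],
    [[0.048,0.011,0],[0,0,0],1],
  ],
)

```text
t: 1.7
eef_pos: [0.4942, -0.0918, 0.3163]
ee_rot: [3.142, -0.0, 1.571]
force: [1.3, -0.2, 0.4]
width: 0.0876
```

Emit:
step_arm(
  targets=[
    [[0.048,0,0],[0,0,0],1],
    [[0.048,0,0],[0,0,0],1],
    [[0.048,0,0],[0,0,0],0.4],
    [[0.045,0,0],[0,0,0],-0.2],
    [[0,0,0],[0,0,0],-0.2],
    [[0,0,0],[0,0,0],-0.2],
    [[0,0,0],[0,0,0],-0.2],
    [[0,0,0],[0,0,0],-0.2],
  ],
)

```text
t: 2.5
eef_pos: [0.4941, 0.0941, 0.3163]
ee_rot: [-3.141, 0.0, 1.57]
force: [-0.1, -0.9, -0.9]
width: 0.0452
```

```bash
cat > snap.py <<'E'
import sys
from h import *
t=sys.argv[1]
for n in sys.argv[2:]:
    p,d=viewer.grab_frame(n);np.savez(f'{n}{t}.npz',p=p,d=d)
    if n=='top':crop(p,210,150,330,250,6,f'pics/top{t}.png')
    else:crop(p,170,100,330,270,3.5,f'pics/side{t}.png')
    if n=='top':
        D=d[201:207,296:302];m=D[(D>1.19)&(D<1.225)];print('knob depth',len(m),np.median(m) if len(m) else 0,D.mean())
s=arm.get_state();print(s['t'],s['eef_pos'],s['force'],s['width'])
E
python3 snap.py 1 top side
```

```text
knob depth 36 1.2068322 1.206581
2.6 [0.49419786 0.09403845 0.31642232] [ 0.84230247 -0.36887256 -0.35411432] 0.0380943629541516
```

View pics/top1.png

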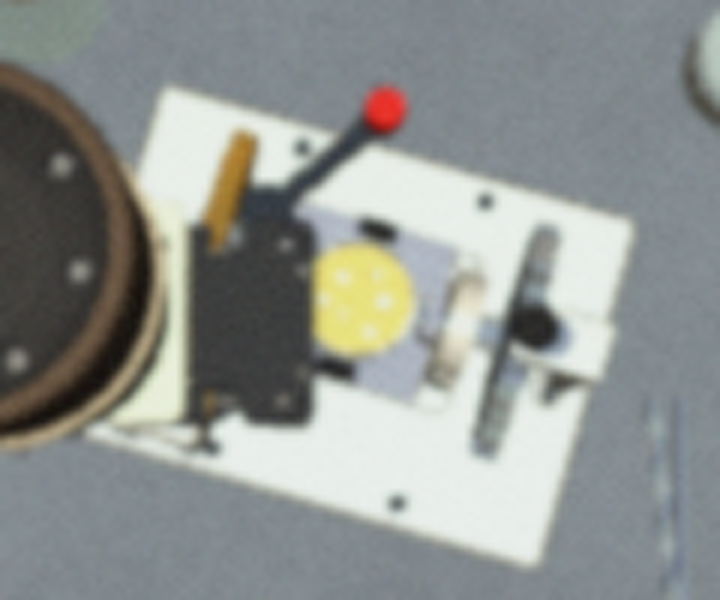

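View pics/side1.png

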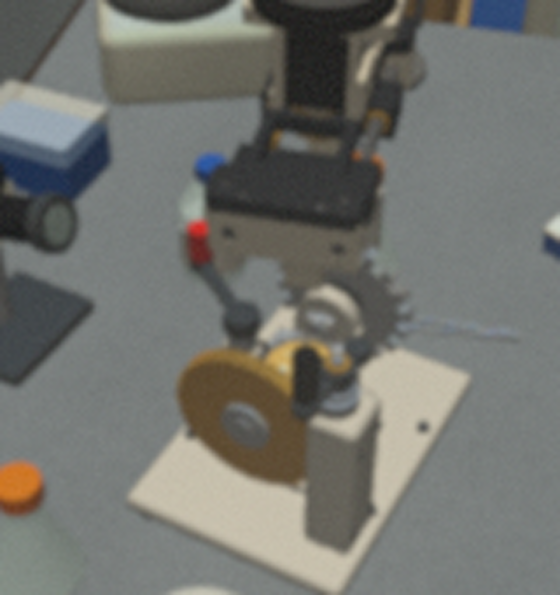

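The top view still shows the plunger knob clearly at (535,326), so its depth (1.2068 m) can serve as the drop indicator. The hand is over the grip, so I'll go down and close.

Emit:
step_arm(
  targets=[
    [[0.005,0.0015,0.02],[0,0,0],-0.2],
    [[0,0,0.025],[0,0,0],-0.2],
    [[0,0,0.025],[0,0,0],-0.2],
    [[0,0,0.02],[0,0,0],-0.2],
    [[0,0,0.015],[0,0,0],-0.2],
    [[0,0,0.006],[0,0,0],-0.2],
    [[0,0,0],[0,0,0],-0.2],
    [[0,0,0],[0,0,0],-0.2],
  ],
)

```text
t: 3.4
eef_pos: [0.4962, 0.0999, 0.2062]
ee_rot: [3.141, -0.0, 1.571]
force: [0.1, 0.5, 0.0]
width: 0.0347
```

```bash
python3 snap.py 2 top side
```

```text
knob depth 36 1.2068443 1.206781
3.5 [0.49624721 0.10019927 0.20636654] [ 0.17632642 -0.0606887  -0.01710497] 0.0353542422461005
```

View pics/side2.png

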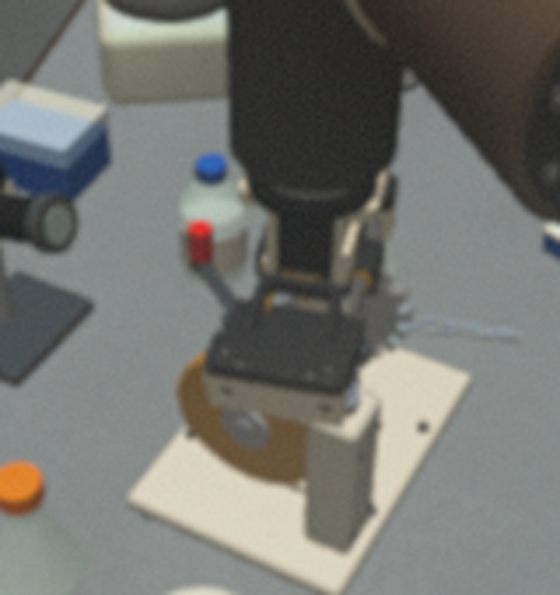

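The fingers are around the grip, with no contact forces. Now I'll close gently.

Emit:
step_arm(
  targets=[
    [[0,0,0],[0,0,0],-1],
    [[0,0,0],[0,0,0],-1],
    [[0,0,0],[0,0,0],-1],
    [[0,0,0],[0,0,0],-1],
    [[0,0,0],[0,0,0],-1],
    [[0,0,0],[0,0,0],-1],
    [[0,0,0],[0,0,0],-1],
    [[0,0,0],[0,0,0],-1],
  ],
  grip_force=15,
)

```text
t: 4.3
eef_pos: [0.4958, 0.1002, 0.2056]
ee_rot: [3.141, -0.0, 1.571]
force: [0.1, 0.9, 2.6]
width: 0.0178
```

Run:
```python
from h import *
s=arm.get_state();print(s['t'],s['eef_pos'],s['force'],s['width'])
hub=np.array([.481,.0645]);d=s['eef_pos'][:2]-hub;print(np.linalg.norm(d),np.degrees(np.arctan2(d[1],d[0])))
a0=np.degrees(np.arctan2(d[1],d[0]))
a=np.radians(67-np.arange(0,721,20)); P=.038*np.stack([np.cos(a),np.sin(a)],1)
dp=np.diff(P,axis=0); # world dx,dy -> tool (dy,dx)
for i,q in enumerate(dp[:36]): print(i,67-20*(i+1),np.round(q[1],4),np.round(q[0],4))
```

```text
4.3 [0.49582409 0.10017964 0.20555835] [0.14336161 0.94156144 2.58994822] 0.017810615239131827
0.03863664928905333 67.43821315216508
0 47 -0.0072 0.0111
1 27 -0.0105 0.0079
2 7 -0.0126 0.0039
3 -13 -0.0132 -0.0007
4 -33 -0.0121 -0.0052
5 -53 -0.0097 -0.009
6 -73 -0.006 -0.0118
7 -93 -0.0016 -0.0131
8 -113 0.003 -0.0129
9 -133 0.0072 -0.0111
10 -153 0.0105 -0.0079
11 -173 0.0126 -0.0039
12 -193 0.0132 0.0007
13 -213 0.0121 0.0052
14 -233 0.0097 0.009
15 -253 0.006 0.0118
16 -273 0.0016 0.0131
17 -293 -0.003 0.0129
18 -313 -0.0072 0.0111
19 -333 -0.0105 0.0079
20 -353 -0.0126 0.0039
21 -373 -0.0132 -0.0007
22 -393 -0.0121 -0.0052
23 -413 -0.0097 -0.009
24 -433 -0.006 -0.0118
25 -453 -0.0016 -0.0131
26 -473 0.003 -0.0129
27 -493 0.0072 -0.0111
28 -513 0.0105 -0.0079
29 -533 0.0126 -0.0039
30 -553 0.0132 0.0007
31 -573 0.0121 0.0052
32 -593 0.0097 0.009
33 -613 0.006 0.0118
34 -633 0.0016 0.0131
35 -653 -0.003 0.0129
```

Emit:
step_arm(
  targets=[
    [[-0.0072,0.0111,0],[0,0,0],-1],
    [[-0.0105,0.0079,0],[0,0,0],-1],
    [[-0.0126,0.0039,0],[0,0,0],-1],
    [[0,0,0],[0,0,0],-1],
    [[0,0,0],[0,0,0],-1],
    [[0,0,0],[0,0,0],-1],
    [[0,0,0],[0,0,0],-1],
    [[0,0,0],[0,0,0],-1],
  ],
)

```text
t: 5.1
eef_pos: [0.5188, 0.0698, 0.2055]
ee_rot: [3.141, 0.0, 1.571]
force: [1.7, -2.8, 3.1]
width: 0.0177
```

```bash
cat > st.py <<'E'
from h import *
s=arm.get_state();hub=np.array([.481,.0645]);d=s['eef_pos'][:2]-hub
a=np.arctan2(d[1],d[0]);er=np.array([np.cos(a),np.sin(a)]);et=np.array([np.sin(a),-np.cos(a)])
F=s['force'][:2]
print('t',round(s['t'],2),'r %.2f ang %.1f'%(1000*np.linalg.norm(d),np.degrees(a)),'Fr %.2f Ft(cw) %.2f Fz %.2f'%(F@er,F@et,s['force'][2]),'w',round(s['width'],4),s['ee_rot'],s['eef_pos'])
E
python3 st.py
```

```text
t 5.1 r 38.13 ang 8.0 Fr 1.31 Ft(cw) 2.99 Fz 3.12 w 0.0177 [3.14098015e+00 6.53820638e-05 1.57121354e+00] [0.51876099 0.06981025 0.20554546]
```

Emit:
step_arm(
  targets=[
    [[-0.0132,-0.0007,0],[0,0,0],-1],
    [[-0.0121,-0.0052,0],[0,0,0],-1],
    [[-0.0097,-0.009,0],[0,0,0],-1],
    [[-0.006,-0.0118,0],[0,0,0],-1],
    [[-0.0016,-0.0131,0],[0,0,0],-1],
    [[0.003,-0.0129,0],[0,0,0],-1],
    [[0.0072,-0.0111,0],[0,0,0],-1],
    [[0.0105,-0.0079,0],[0,0,0],-1],
  ],
)

```text
t: 5.9
eef_pos: [0.4462, 0.0482, 0.2055]
ee_rot: [3.14, -0.001, 1.571]
force: [11.1, 1.5, -4.5]
width: 0.0172
```

```bash
python3 st.py; python3 snap.py 3 top side
```

```text
t 5.9 r 38.45 ang -154.9 Fr -10.67 Ft(cw) -3.31 Fz -4.53 w 0.0172 [ 3.13989517e+00 -5.37658705e-04  1.57080874e+00] [0.44616482 0.04821822 0.20552365]
knob depth 36 1.2071846 1.2070744
6.0 [0.44587339 0.04933637 0.20542965] [3.71954537 3.78910092 0.44284921] 0.017716495812484575
```

View pics/top3.png

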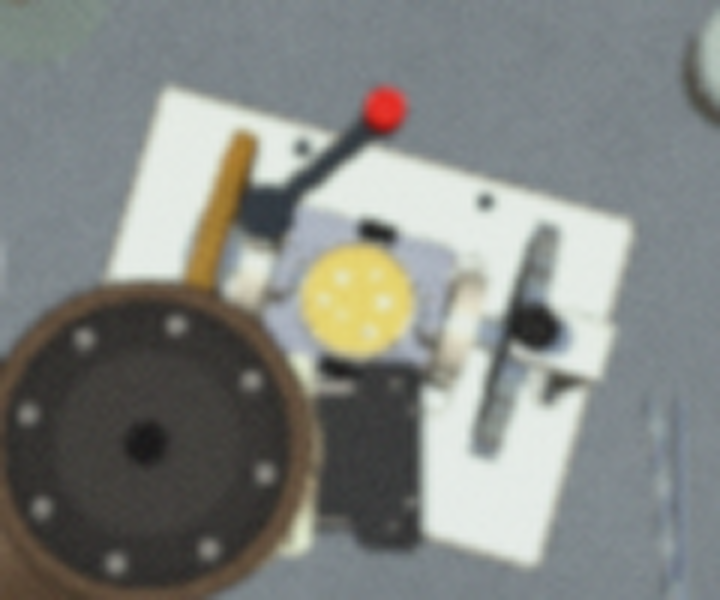

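The hand is clear of the plunger and the knob depth is unchanged at 1.207 m, so the pin is still on the rim. I'll refine the circle centre from the settled points.

```bash
python3 - <<'E'
from h import *
from scipy.optimize import least_squares
P=np.array([[.4958,.1002],[.5188,.0698],[.44587,.04934]])
s=least_squares(lambda c:np.linalg.norm(P-c,axis=1)-.038,[.481,.0645]);print(s.x,s.fun*1000)
d=P-s.x;print(np.degrees(np.arctan2(d[:,1],d[:,0])))
E
python3 st.py
```

```text
[0.48080984 0.06515003] [0.12092806 0.27367378 0.35035603]
[  66.84459539    6.97825562 -155.6535884 ]
t 6.0 r 38.26 ang -156.7 Fr -4.92 Ft(cw) 2.00 Fz 0.44 w 0.0177 [ 3.14025073e+00 -1.50094640e-03  1.57208787e+00] [0.44587339 0.04933637 0.20542965]
```

Emit:
step_arm(
  targets=[
    [[0.0126,-0.0039,0],[0,0,0],-1],
    [[0.0132,0.0007,0],[0,0,0],-1],
    [[0.0121,0.0052,0],[0,0,0],-1],
    [[0.0097,0.009,0],[0,0,0],-1],
    [[0.006,0.0118,0],[0,0,0],-1],
    [[0.0016,0.0131,0],[0,0,0],-1],
    [[-0.003,0.0129,0],[0,0,0],-1],
    [[-0.0072,0.0111,0],[0,0,0],-1],
  ],
)

```text
t: 6.8
eef_pos: [0.5062, 0.0937, 0.2055]
ee_rot: [-3.14, -0.0, 1.572]
force: [-2.5, 1.8, 6.0]
width: 0.0176
```

```bash
python3 snap.py 4 top; python3 st.py
```

```text
knob depth 36 1.206806 1.2069124
6.85 [0.5073296  0.09251413 0.20539628] [ 1.77108272 -0.78355599  7.2510702 ] 0.017653038814428347
t 6.85 r 38.45 ang 46.8 Fr 0.64 Ft(cw) 1.83 Fz 7.25 w 0.0177 [-3.14052916e+00  1.26645408e-03  1.57208840e+00] [0.5073296  0.09251413 0.20539628]
```

Emit:
step_arm(
  targets=[
    [[-0.0105,0.0079,0],[0,0,0],-1],
    [[-0.0126,0.0039,0],[0,0,0],-1],
    [[-0.0132,-0.0007,0],[0,0,0],-1],
    [[-0.0121,-0.0052,0],[0,0,0],-1],
    [[-0.0097,-0.009,0],[0,0,0],-1],
    [[-0.006,-0.0118,0],[0,0,0],-1],
    [[-0.0016,-0.0131,0],[0,0,0],-1],
    [[0.003,-0.0129,0],[0,0,0],-1],
  ],
)

```text
t: 7.65
eef_pos: [0.4649, 0.03, 0.2055]
ee_rot: [3.141, -0.0, 1.57]
force: [5.7, 5.5, -0.6]
width: 0.0174
```

```bash
python3 snap.py 5 top side; python3 st.py
```

```text
knob depth 36 1.2078356 1.2074311
7.75 [0.46372779 0.03075831 0.20542042] [-0.35037158  4.36369887  4.49655152] 0.017858259496092446
t 7.75 r 37.91 ang -117.1 Fr -3.72 Ft(cw) 2.30 Fz 4.50 w 0.0179 [-3.14145942e+00 -1.33625543e-03  1.57104974e+00] [0.46372779 0.03075831 0.20542042]
```

View pics/side5.png

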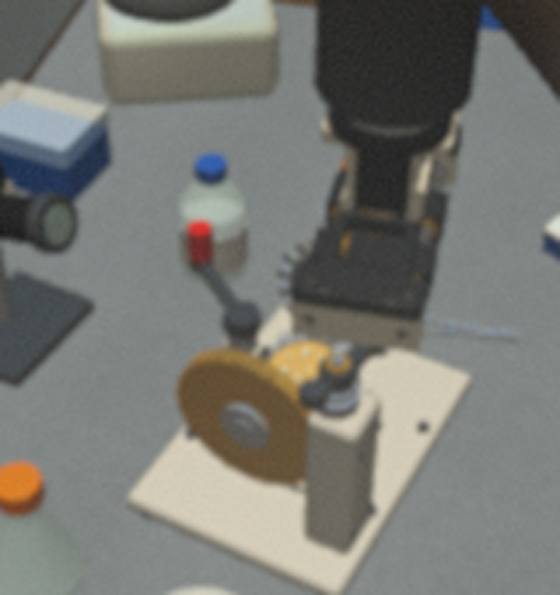

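Run:
```python
import numpy as np
a=np.radians(np.arange(360,-1,-10)+247-360)  # -473 = 247-720
P=.038*np.stack([np.cos(a),np.sin(a)],1);dp=np.diff(P,axis=0)
for i,q in enumerate(dp): print(i, 247-10*(i+1),np.round(q[1],4),np.round(q[0],4))
```

```text
0 237 0.0031 -0.0058
1 227 0.0041 -0.0052
2 217 0.0049 -0.0044
3 207 0.0056 -0.0035
4 197 0.0061 -0.0025
5 187 0.0065 -0.0014
6 177 0.0066 -0.0002
7 167 0.0066 0.0009
8 157 0.0063 0.002
9 147 0.0058 0.0031
10 137 0.0052 0.0041
11 127 0.0044 0.0049
12 117 0.0035 0.0056
13 107 0.0025 0.0061
14 97 0.0014 0.0065
15 87 0.0002 0.0066
16 77 -0.0009 0.0066
17 67 -0.002 0.0063
18 57 -0.0031 0.0058
19 47 -0.0041 0.0052
20 37 -0.0049 0.0044
21 27 -0.0056 0.0035
22 17 -0.0061 0.0025
23 7 -0.0065 0.0014
24 -3 -0.0066 0.0002
25 -13 -0.0066 -0.0009
26 -23 -0.0063 -0.002
27 -33 -0.0058 -0.0031
28 -43 -0.0052 -0.0041
29 -53 -0.0044 -0.0049
30 -63 -0.0035 -0.0056
31 -73 -0.0025 -0.0061
32 -83 -0.0014 -0.0065
33 -93 -0.0002 -0.0066
34 -103 0.0009 -0.0066
35 -113 0.002 -0.0063
```

Emit:
step_arm(
  targets=[
    [[0.0072,-0.0111,0],[0,0,0],-1],
    [[0.0105,-0.0079,0],[0,0,0],-1],
    [[0.0126,-0.0039,0],[0,0,0],-1],
    [[0.0132,0.0007,0],[0,0,0],-1],
    [[0,0,0],[0,0,0],-1],
    [[0,0,0],[0,0,0],-1],
    [[0,0,0],[0,0,0],-1],
    [[0,0,0],[0,0,0],-1],
  ],
)

```text
t: 8.55
eef_pos: [0.4433, 0.0737, 0.2054]
ee_rot: [-3.141, -0.0, 1.571]
force: [1.0, 1.7, 4.3]
width: 0.0175
```

```bash
python3 snap.py 6 top; python3 st.py
```

```text
knob depth 35 1.2079629 1.1739014
8.6 [0.44328706 0.07360619 0.2053906 ] [1.16520066 2.57444884 4.64577572] 0.017772691826472474
t 8.6 r 38.80 ang 166.4 Fr -0.53 Ft(cw) 2.78 Fz 4.65 w 0.0178 [-3.14121336e+00 -8.27615123e-05  1.57076354e+00] [0.44328706 0.07360619 0.2053906 ]
```

Emit:
step_arm(
  targets=[
    [[0.0063,0.002,0],[0,0,0],-1],
    [[0.0058,0.0031,0],[0,0,0],-1],
    [[0.0052,0.0041,0],[0,0,0],-1],
    [[0.0044,0.0049,0],[0,0,0],-1],
    [[0.0035,0.0056,0],[0,0,0],-1],
    [[0.0025,0.0061,0],[0,0,0],-1],
    [[0.0014,0.0065,0],[0,0,0],-1],
    [[0.0002,0.0066,0],[0,0,0],-1],
  ],
)

```text
t: 9.4
eef_pos: [0.482, 0.1032, 0.2054]
ee_rot: [-3.14, 0.0, 1.571]
force: [-2.9, 3.5, 7.7]
width: 0.0178
```

```bash
python3 snap.py 7 top; python3 st.py
```

```text
knob depth 36 1.2079988 1.2078828
9.45 [0.48295487 0.10315016 0.20539854] [-0.23944003  1.96266883  8.64216144] 0.017706319347786166
t 9.45 r 38.70 ang 87.1 Fr 1.95 Ft(cw) -0.34 Fz 8.64 w 0.0177 [-3.14047342e+00  5.74862664e-04  1.57091835e+00] [0.48295487 0.10315016 0.20539854]
```

Emit:
step_arm(
  targets=[
    [[-0.0009,0.0066,0],[0,0,0],-1],
    [[-0.002,0.0063,0],[0,0,0],-1],
    [[-0.0031,0.0058,0],[0,0,0],-1],
    [[-0.0041,0.0052,0],[0,0,0],-1],
    [[-0.0049,0.0044,0],[0,0,0],-1],
    [[-0.0056,0.0035,0],[0,0,0],-1],
    [[-0.0061,0.0025,0],[0,0,0],-1],
    [[-0.0065,0.0014,0],[0,0,0],-1],
  ],
)

```text
t: 10.25
eef_pos: [0.5184, 0.0699, 0.2055]
ee_rot: [-3.141, -0.0, 1.571]
force: [0.4, 3.3, 6.0]
width: 0.0176
```

```bash
python3 snap.py 8 top; python3 st.py
```

```text
knob depth 36 1.2095714 1.2098414
10.3 [0.51847042 0.0690736  0.20556432] [ 1.24936871 -0.44118462  6.28383548] 0.01719712700445524
t 10.3 r 37.75 ang 7.0 Fr 1.19 Ft(cw) 0.59 Fz 6.28 w 0.0172 [-3.14138613e+00  2.51613582e-04  1.57053603e+00] [0.51847042 0.0690736  0.20556432]
```

View pics/top8.png

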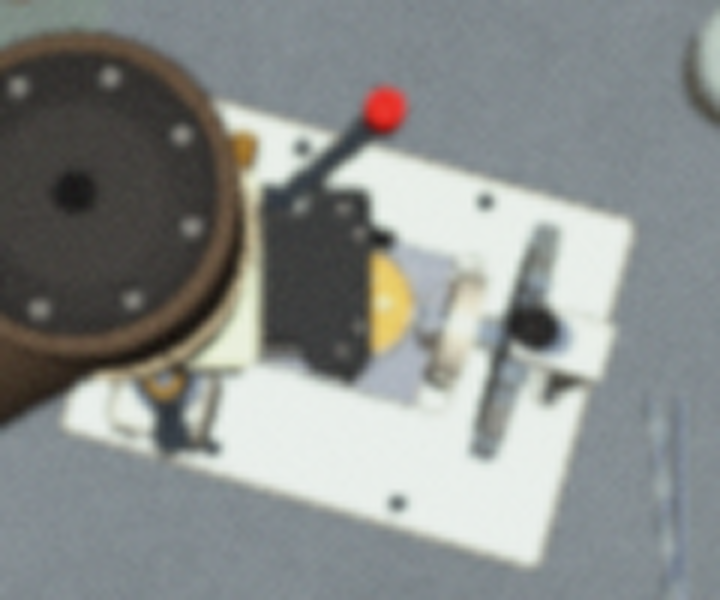

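Knob depth has gone 1.2068 → 1.2080 → 1.2098 m, which matches the round nose sinking over a notch edge. The drop is close, so I'll take a shorter step.

Emit:
step_arm(
  targets=[
    [[-0.0066,0.0002,0],[0,0,0],-1],
    [[-0.0066,-0.0009,0],[0,0,0],-1],
    [[-0.0063,-0.002,0],[0,0,0],-1],
    [[-0.0058,-0.0031,0],[0,0,0],-1],
    [[-0.0052,-0.0041,0],[0,0,0],-1],
    [[0,0,0],[0,0,0],-1],
    [[0,0,0],[0,0,0],-1],
    [[0,0,0],[0,0,0],-1],
  ],
)

```text
t: 11.1
eef_pos: [0.5079, 0.0386, 0.2055]
ee_rot: [-3.141, 0.001, 1.57]
force: [-0.1, -1.6, 6.5]
width: 0.0174
```

```bash
python3 snap.py 9 top; python3 st.py
```

```text
knob depth 36 1.2112262 1.2111238
11.15 [0.50792844 0.03854327 0.20551294] [ 0.35267967 -0.83728729  7.23101164] 0.017656711748111006
t 11.15 r 37.40 ang -43.9 Fr 0.83 Ft(cw) 0.36 Fz 7.23 w 0.0177 [-3.14050768e+00  1.21990996e-03  1.57028560e+00] [0.50792844 0.03854327 0.20551294]
```

```bash
python3 snap.py 10 top side
python3 - <<'E'
import numpy as np
for i in [0,1,2,3,4,5,6,7,8,9,10]:
    d=np.load(f'top{i}.npz')['d']
    D=d[201:208,295:302].ravel();D=D[(D>1.19)&(D<1.225)]
    b=d[200:208,305:311];b=b[(b>1.22)&(b<1.26)];print(i,np.round([D.mean(),np.std(D)/len(D)**.5,np.median(b),b.mean()],4),len(D),len(b))
E
```

```text
knob depth 36 1.2106372 1.2110777
11.25 [0.50795263 0.03857044 0.2055176 ] [ 0.83711591 -1.35515267  7.12498601] 0.01763690428150486
0 [1.2074e+00 5.0000e-04 1.2387e+00 1.2391e+00] 47 33
1 [1.2073e+00 5.0000e-04 1.2389e+00 1.2396e+00] 47 33
2 [1.2072e+00 5.0000e-04 1.2390e+00 1.2393e+00] 46 33
3 [1.2078e+00 5.0000e-04 1.2397e+00 1.2395e+00] 46 33
4 [1.2073e+00 5.0000e-04 1.2391e+00 1.2395e+00] 47 33
5 [1.2081e+00 5.0000e-04 1.2392e+00 1.2388e+00] 47 33
6 [1.2080e+00 5.0000e-04 1.2386e+00 1.2387e+00] 46 33
7 [1.2087e+00 4.0000e-04 1.2403e+00 1.2402e+00] 47 33
8 [1.2102e+00 4.0000e-04 1.2388e+00 1.2392e+00] 47 33
9 [1.2112e+00 4.0000e-04 1.2387e+00 1.2392e+00] 47 33
10 [1.2114e+00 4.0000e-04 1.2401e+00 1.2394e+00] 47 33
```

View pics/side10.png

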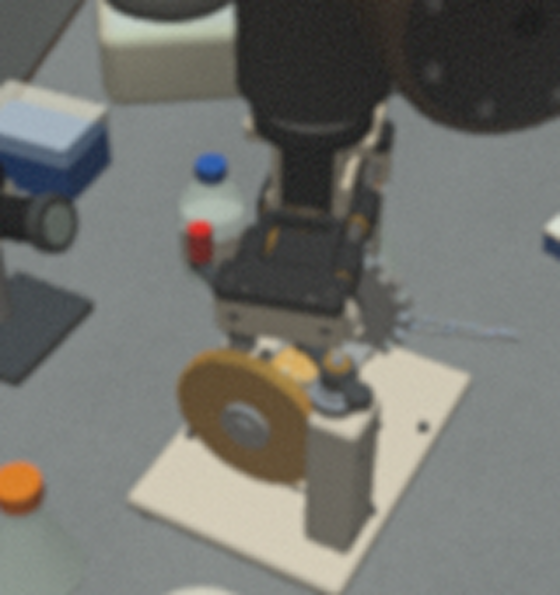

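Emit:
step_arm(
  targets=[
    [[-0.0044,-0.0049,0],[0,0,0],-1],
    [[-0.0035,-0.0056,0],[0,0,0],-1],
    [[-0.0025,-0.0061,0],[0,0,0],-1],
    [[-0.0014,-0.0065,0],[0,0,0],-1],
    [[0,0,0],[0,0,0],-1],
    [[0,0,0],[0,0,0],-1],
    [[0,0,0],[0,0,0],-1],
    [[0,0,0],[0,0,0],-1],
  ],
)

```text
t: 12.05
eef_pos: [0.4845, 0.0271, 0.2054]
ee_rot: [-3.14, 0.001, 1.571]
force: [-2.1, 0.1, 7.9]
width: 0.0177
```

```bash
python3 snap.py 11 top; python3 st.py
python3 - <<'E'
import numpy as np
D=np.load('top11.npz')['d'][201:208,295:302].ravel();D=D[(D>1.19)&(D<1.225)];print(D.mean(),len(D))
E
```

```text
knob depth 36 1.2147675 1.2146157
12.1 [0.48451675 0.02706149 0.20538004] [-2.06546846  0.67943507  8.27839687] 0.017573038040940188
t 12.1 r 37.60 ang -84.6 Fr -0.87 Ft(cw) 1.99 Fz 8.28 w 0.0176 [-3.13982231e+00  8.30038841e-04  1.57054600e+00] [0.48451675 0.02706149 0.20538004]
1.2145842 47
```

The knob depth is now 1.2146 m, about 7.3 mm lower, so the plunger has dropped. Next I'll take up most of the free play and then creep.

Emit:
step_arm(
  targets=[
    [[-0.0002,-0.0066,0],[0,0,0],-1],
    [[0.0009,-0.0066,0],[0,0,0],-1],
    [[0.002,-0.0063,0],[0,0,0],-1],
    [[0.0031,-0.0058,0],[0,0,0],-1],
    [[0.0041,-0.0052,0],[0,0,0],-1],
    [[0.0049,-0.0044,0],[0,0,0],-1],
    [[0,0,0],[0,0,0],-1],
    [[0,0,0],[0,0,0],-1],
  ],
)

```text
t: 12.9
eef_pos: [0.4497, 0.0426, 0.2053]
ee_rot: [-3.14, -0.0, 1.571]
force: [-1.7, 1.6, 8.4]
width: 0.0176
```

```bash
python3 snap.py 12 top; python3 st.py
python3 - <<'E'
import numpy as np
D=np.load('top12.npz')['d'][201:208,295:302].ravel();D=D[(D>1.19)&(D<1.225)];print(D.mean(),len(D))
a=np.radians(np.arange(217,70,-3.))
P=.038*np.stack([np.cos(a),np.sin(a)],1);dp=np.diff(P,axis=0)
for i,q in enumerate(dp): print(i, 217-3*(i+1),np.round(q[1],4),np.round(q[0],4))
E
```

```text
knob depth 35 1.2142054 1.1806997
12.95 [0.44967587 0.04262169 0.20532034] [-1.89037755  1.22608675  8.33150436] 0.017564157225891927
t 12.95 r 38.21 ang -145.1 Fr 0.85 Ft(cw) 2.09 Fz 8.33 w 0.0176 [-3.14031529e+00 -2.89836632e-04  1.57128779e+00] [0.44967587 0.04262169 0.20532034]
1.2143811 46
0 214 0.0016 -0.0012
1 211 0.0017 -0.0011
2 208 0.0017 -0.001
3 205 0.0018 -0.0009
4 202 0.0018 -0.0008
5 199 0.0019 -0.0007
6 196 0.0019 -0.0006
7 193 0.0019 -0.0005
8 190 0.0019 -0.0004
9 187 0.002 -0.0003
10 184 0.002 -0.0002
11 181 0.002 -0.0001
12 178 0.002 0.0
13 175 0.002 0.0001
14 172 0.002 0.0002
15 169 0.002 0.0003
16 166 0.0019 0.0004
17 163 0.0019 0.0005
18 160 0.0019 0.0006
19 157 0.0019 0.0007
20 154 0.0018 0.0008
21 151 0.0018 0.0009
22 148 0.0017 0.001
23 145 0.0017 0.0011
24 142 0.0016 0.0012
25 139 0.0015 0.0013
26 136 0.0015 0.0013
27 133 0.0014 0.0014
28 130 0.0013 0.0015
29 127 0.0012 0.0016
30 124 0.0012 0.0016
31 121 0.0011 0.0017
32 118 0.001 0.0017
33 115 0.0009 0.0018
34 112 0.0008 0.0018
35 109 0.0007 0.0019
36 106 0.0006 0.0019
37 103 0.0005 0.0019
38 100 0.0004 0.0019
39 97 0.0003 0.002
40 94 0.0002 0.002
41 91 0.0001 0.002
42 88 -0.0 0.002
43 85 -0.0001 0.002
44 82 -0.0002 0.002
45 79 -0.0003 0.002
46 76 -0.0004 0.0019
47 73 -0.0005 0.0019
```

Emit:
step_arm(
  targets=[
    [[0.0016,-0.0012,0],[0,0,0],-1],
    [[0.0017,-0.0011,0],[0,0,0],-1],
    [[0.0017,-0.001,0],[0,0,0],-1],
    [[0.0018,-0.0009,0],[0,0,0],-1],
    [[0.0018,-0.0008,0],[0,0,0],-1],
    [[0.0019,-0.0007,0],[0,0,0],-1],
    [[0.0019,-0.0006,0],[0,0,0],-1],
    [[0.0019,-0.0005,0],[0,0,0],-1],
  ],
)

```text
t: 13.75
eef_pos: [0.4433, 0.0562, 0.2053]
ee_rot: [-3.141, 0.001, 1.571]
force: [1.7, -3.0, 6.9]
width: 0.0177
```

```bash
python3 st.py
```

```text
t 13.75 r 38.57 ang -167.6 Fr -1.06 Ft(cw) -3.28 Fz 6.85 w 0.0177 [-3.14079268e+00  1.15830444e-03  1.57111071e+00] [0.44333306 0.05620504 0.20532176]
```

Emit:
step_arm(
  targets=[
    [[0.001,-0.0002,0],[0,0,0],-1],
    [[0.001,-0.0002,0],[0,0,0],-1],
    [[0.001,-0.0002,0],[0,0,0],-1],
    [[0.001,-0.0001,0],[0,0,0],-1],
    [[0.001,-0.0001,0],[0,0,0],-1],
    [[0.001,-0.0001,0],[0,0,0],-1],
    [[0.001,-0.0001,0],[0,0,0],-1],
    [[0.001,0,0],[0,0,0],-1],
  ],
)

```text
t: 14.55
eef_pos: [0.4423, 0.064, 0.2053]
ee_rot: [-3.141, 0.001, 1.571]
force: [1.6, -2.3, 6.7]
width: 0.0178
```

```bash
python3 st.py
```

```text
t 14.55 r 38.73 ang -179.3 Fr -1.56 Ft(cw) -2.32 Fz 6.67 w 0.0178 [-3.14062661e+00  1.35279429e-03  1.57108529e+00] [0.44226833 0.06403453 0.20530341]
```

Emit:
step_arm(
  targets=[
    [[0.0006,0,0],[0,0,0],-1],
    [[0.0006,0,0],[0,0,0],-1],
    [[0.0006,0,0],[0,0,0],-1],
    [[0.0006,0,0],[0,0,0],-1],
    [[0.0006,0.0001,0],[0,0,0],-1],
    [[0.0006,0,0],[0,0,0],-1],
    [[0.0006,0.0001,0],[0,0,0],-1],
    [[0.0006,0.0001,0],[0,0,0],-1],
  ],
)

```text
t: 15.35
eef_pos: [0.4424, 0.0687, 0.2053]
ee_rot: [-3.14, 0.002, 1.571]
force: [1.0, -2.6, 6.6]
width: 0.0182
```

```bash
python3 st.py
```

```text
t 15.35 r 38.84 ang 173.7 Fr -1.23 Ft(cw) -2.43 Fz 6.63 w 0.0182 [-3.14023374e+00  1.53401230e-03  1.57103276e+00] [0.44239545 0.06873062 0.20526124]
```

Emit:
step_arm(
  targets=[
    [[0.0006,0.0001,0],[0,0,0],-1],
    [[0.0006,0.0001,0],[0,0,0],-1],
    [[0.0006,0.0001,0],[0,0,0],-1],
    [[0.0006,0.0001,0],[0,0,0],-1],
    [[0.0006,0.0001,0],[0,0,0],-1],
    [[0.0006,0.0001,0],[0,0,0],-1],
    [[0.0006,0.0001,0],[0,0,0],-1],
    [[0.0006,0.0002,0],[0,0,0],-1],
  ],
)

```text
t: 16.15
eef_pos: [0.4432, 0.0735, 0.2053]
ee_rot: [-3.14, 0.002, 1.571]
force: [0.3, -2.3, 7.6]
width: 0.0176
```

```bash
python3 st.py
```

```text
t 16.15 r 38.87 ang 166.7 Fr -0.82 Ft(cw) -2.18 Fz 7.63 w 0.0176 [-3.14005963e+00  1.66097400e-03  1.57103961e+00] [0.44318167 0.07345928 0.20527204]
```

Emit:
step_arm(
  targets=[
    [[0.0006,0.0001,0],[0,0,0],-1],
    [[0.0006,0.0002,0],[0,0,0],-1],
    [[0.0006,0.0001,0],[0,0,0],-1],
    [[0.0006,0.0002,0],[0,0,0],-1],
    [[0.0006,0.0002,0],[0,0,0],-1],
    [[0.0006,0.0002,0],[0,0,0],-1],
    [[0.0006,0.0002,0],[0,0,0],-1],
    [[0.0006,0.0002,0],[0,0,0],-1],
  ],
)

```text
t: 16.95
eef_pos: [0.4445, 0.0782, 0.2053]
ee_rot: [-3.14, 0.002, 1.571]
force: [0.8, -2.4, 6.6]
width: 0.0174
```

```bash
python3 st.py
```

```text
t 16.95 r 38.97 ang 159.4 Fr -1.59 Ft(cw) -2.01 Fz 6.64 w 0.0174 [-3.13990770e+00  1.78412137e-03  1.57101887e+00] [0.44451441 0.07820313 0.20525142]
```

Emit:
step_arm(
  targets=[
    [[0.0006,0.0002,0],[0,0,0],-1],
    [[0.0006,0.0003,0],[0,0,0],-1],
    [[0.0006,0.0002,0],[0,0,0],-1],
    [[0.0006,0.0003,0],[0,0,0],-1],
    [[0.0005,0.0003,0],[0,0,0],-1],
    [[0.0006,0.0003,0],[0,0,0],-1],
    [[0.0005,0.0003,0],[0,0,0],-1],
    [[0.0006,0.0003,0],[0,0,0],-1],
  ],
)

```text
t: 17.75
eef_pos: [0.4466, 0.0828, 0.2053]
ee_rot: [-3.14, 0.002, 1.571]
force: [-1.6, -3.4, 7.7]
width: 0.0177
```

```bash
python3 st.py
```

```text
t 17.75 r 38.98 ang 152.0 Fr -0.19 Ft(cw) -3.80 Fz 7.75 w 0.0177 [-3.13965179e+00  1.80399740e-03  1.57102896e+00] [0.44657448 0.08278256 0.20525424]
```

Emit:
step_arm(
  targets=[
    [[0.0003,0.0001,0],[0,0,0],-1],
    [[0.0003,0.0002,0],[0,0,0],-1],
    [[0.0003,0.0001,0],[0,0,0],-1],
    [[0.0003,0.0002,0],[0,0,0],-1],
    [[0.0003,0.0001,0],[0,0,0],-1],
    [[0.0003,0.0002,0],[0,0,0],-1],
    [[0.0003,0.0002,0],[0,0,0],-1],
    [[0.0003,0.0002,0],[0,0,0],-1],
  ],
)

```text
t: 18.55
eef_pos: [0.4479, 0.0852, 0.2052]
ee_rot: [-3.14, 0.002, 1.571]
force: [-1.3, -2.6, 7.8]
width: 0.0174
```

```bash
python3 st.py
```

```text
t 18.55 r 39.02 ang 148.0 Fr -0.30 Ft(cw) -2.92 Fz 7.79 w 0.0174 [-3.13970951e+00  1.85529885e-03  1.57101969e+00] [0.44790446 0.08516561 0.20524491]
```

Emit:
step_arm(
  targets=[
    [[0.0005,0.0003,0],[0,0,0],-1],
    [[0.0005,0.0003,0],[0,0,0],-1],
    [[0.0005,0.0003,0],[0,0,0],-1],
    [[0.0005,0.0004,0],[0,0,0],-1],
    [[0.0005,0.0003,0],[0,0,0],-1],
    [[0.0005,0.0004,0],[0,0,0],-1],
    [[0.0005,0.0004,0],[0,0,0],-1],
    [[0.0005,0.0004,0],[0,0,0],-1],
  ],
)

```text
t: 19.35
eef_pos: [0.4507, 0.0891, 0.2052]
ee_rot: [-3.14, 0.002, 1.571]
force: [-1.5, -2.3, 8.0]
width: 0.0175
```

```bash
python3 st.py
```

```text
t 19.35 r 39.08 ang 140.9 Fr -0.33 Ft(cw) -2.72 Fz 8.04 w 0.0175 [-3.13962550e+00  1.90141838e-03  1.57102017e+00] [0.45065684 0.08913571 0.20523913]
```

Emit:
step_arm(
  targets=[
    [[0.0005,0.0004,0],[0,0,0],-1],
    [[0.0004,0.0004,0],[0,0,0],-1],
    [[0.0005,0.0004,0],[0,0,0],-1],
    [[0.0004,0.0004,0],[0,0,0],-1],
    [[0.0004,0.0004,0],[0,0,0],-1],
    [[0.0004,0.0004,0],[0,0,0],-1],
    [[0.0004,0.0004,0],[0,0,0],-1],
    [[0.0004,0.0004,0],[0,0,0],-1],
  ],
)

```text
t: 20.15
eef_pos: [0.4538, 0.0925, 0.2052]
ee_rot: [-3.139, 0.002, 1.571]
force: [-1.5, -2.4, 8.2]
width: 0.0177
```

```bash
python3 st.py
```

```text
t 20.15 r 39.07 ang 134.2 Fr -0.70 Ft(cw) -2.79 Fz 8.22 w 0.0177 [-3.13948101e+00  1.86764908e-03  1.57098608e+00] [0.45377989 0.09253019 0.20524634]
```

Emit:
step_arm(
  targets=[
    [[0.0004,0.0004,0],[0,0,0],-1],
    [[0.0004,0.0005,0],[0,0,0],-1],
    [[0.0004,0.0004,0],[0,0,0],-1],
    [[0.0004,0.0005,0],[0,0,0],-1],
    [[0.0004,0.0004,0],[0,0,0],-1],
    [[0.0003,0.0005,0],[0,0,0],-1],
    [[0.0004,0.0005,0],[0,0,0],-1],
    [[0.0003,0.0005,0],[0,0,0],-1],
  ],
)

```text
t: 20.95
eef_pos: [0.456, 0.0945, 0.2051]
ee_rot: [-3.136, 0.004, 1.571]
force: [-8.9, -4.4, 13.2]
width: 0.0175
```

```bash
python3 st.py
```

```text
t 20.95 r 39.03 ang 129.9 Fr 2.34 Ft(cw) -9.69 Fz 13.23 w 0.0175 [-3.13646234  0.00386309  1.57076032] [0.45598139 0.09446132 0.2050622 ]
```

The crank came up against the stop: it moved 4.3° of a commanded 6.8°, and the force rose from 2.8 to 9.7 N, below the 11 N slip. I'll ease off about 1 mm of elastic push without turning the crank back.

Emit:
step_arm(
  targets=[
    [[-0.0002,-0.0003,0],[0,0,0],-1],
    [[-0.0002,-0.0003,0],[0,0,0],-1],
    [[-0.0001,-0.0002,-0.0005],[0,0,0],-1],
    [[0,0,0],[0,0,0],-1],
    [[0,0,0],[0,0,0],-1],
    [[0,0,0],[0,0,0],-1],
    [[0,0,0],[0,0,0],-1],
    [[0,0,0],[0,0,0],-1],
  ],
)

```text
t: 21.75
eef_pos: [0.4557, 0.0943, 0.2053]
ee_rot: [-3.137, 0.003, 1.571]
force: [-4.2, -3.4, 9.3]
width: 0.018
```

```bash
python3 st.py; python3 snap.py 13 top;python3 - <<'E'
import numpy as np
D=np.load('top13.npz')['d'][201:208,295:302].ravel();D=D[(D>1.19)&(D<1.225)];print(D.mean(),len(D))
E
```

```text
t 21.75 r 39.05 ang 130.3 Fr 0.09 Ft(cw) -5.38 Fz 9.28 w 0.018 [-3.13745576  0.00322299  1.57067807] [0.45572462 0.09426047 0.20527618]
knob depth 36 1.2139064 1.2139363
21.8 [0.45571686 0.09427599 0.20526575] [-3.95357846 -4.14112549  9.06955768] 0.01780437518952383
1.214221 47
```

Steady at 5.4 N with the plunger down. Releasing.

Emit:
step_arm(
  targets=[
    [[0,0,0],[0,0,0],-0.2],
    [[0,0,0],[0,0,0],-0.2],
    [[0,0,0],[0,0,0],-0.2],
    [[0,0,-0.005],[0,0,0],-0.2],
    [[0,0,-0.02],[0,0,0],-0.2],
    [[0,0,-0.03],[0,0,0],-0.2],
    [[0,0,-0.03],[0,0,0],-0.2],
    [[0,0,-0.02],[0,0,0],-0.2],
  ],
)

```text
t: 22.6
eef_pos: [0.458, 0.0961, 0.3133]
ee_rot: [3.14, -0.001, 1.571]
force: [0.1, 0.2, 0.7]
width: 0.0352
```

```bash
python3 st.py; python3 snap.py 14 top side
```

```text
t 22.6 r 39.07 ang 126.1 Fr 0.13 Ft(cw) 0.22 Fz 0.66 w 0.0352 [ 3.13976263e+00 -8.70535141e-04  1.57120945e+00] [0.45797099 0.09606254 0.31328461]
knob depth 36 1.2147048 1.2148709
22.7 [0.45880591 0.0964221  0.31414496] [ 0.26572907 -0.75684547 -0.90016066] 0.035174191668524674
```

View pics/top14.png

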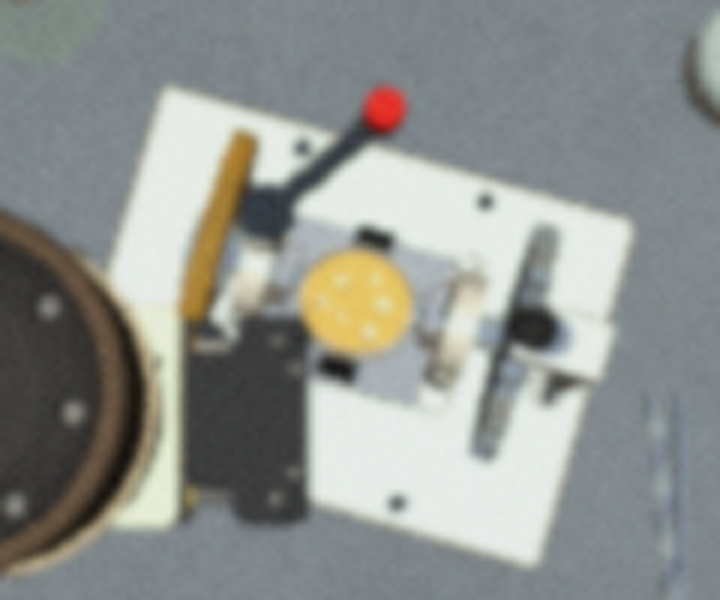

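View pics/side14.png

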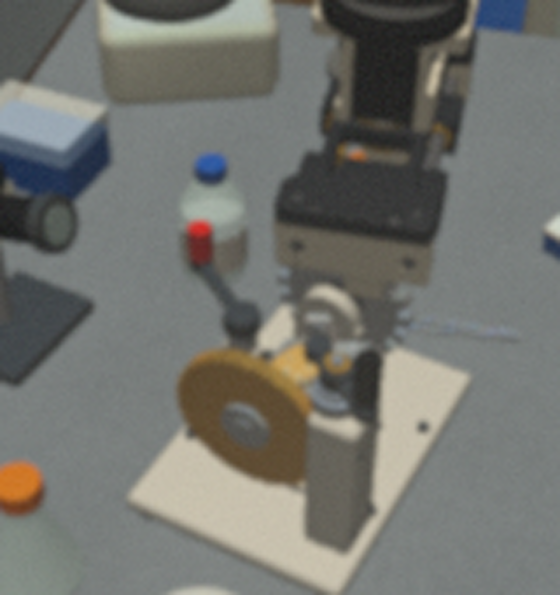

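Run:
```python
from h import *
S=lambda u,v:((u+.5)/3.5-.5+170,(v+.5)/3.5-.5+100)
a=np.radians(np.array([120,125,130,135,140]))
P=np.stack([.4808+.038*np.cos(a),.06515+.038*np.sin(a),0*a+.239],1)
pr=proj('side',P);print((pr+.5-[170,100])*3.5-.5)
print(onz('side',S(368,355),.239)[:2]-[.4808,.06515])
# black grip mask centroid in original pixels
p=np.load('side14.npz')['p'][195:225,265:285].astype(int);m=p.sum(2)<120;v,u=np.nonzero(m);print(u.mean()+265,v.mean()+195,len(u),u.min()+265,u.max()+265,v.min()+195,v.max()+195)
P[:,2]=.217;print(proj('side',P))
```

```text
[[359.01154243 358.02009319]
 [363.8712235  356.79408573]
 [368.52585825 355.27025354]
 [372.93760016 353.46247646]
 [377.07111094 351.38706606]]
[-0.02406015  0.02894762]<stdin>:8: RuntimeWarning: Mean of empty slice.
  ret = ret.dtype.type(ret / rcount)
Traceback (most recent call last):
ValueError: zero-size array to reduction operation minimum which has no identity
```

The grip stands at 130°, so the crank did not run back. Next I'll go over the red knob, at about (0.603, -0.035).

Emit:
step_arm(
  targets=[
    [[-0.033,0.036,0],[0,0,0],-0.2],
    [[-0.033,0.036,0],[0,0,0],-0.2],
    [[-0.033,0.036,0],[0,0,0],-0.2],
    [[-0.032,0.036,0],[0,0,0],-0.2],
    [[0,0,0],[0,0,0],-0.2],
    [[0,0,0.03],[0,0,0],-0.2],
    [[0,0,0.02],[0,0,0],-0.2],
    [[0,0,0],[0,0,0],-0.2],
  ],
)

```text
t: 23.5
eef_pos: [0.5996, -0.0352, 0.2571]
ee_rot: [-3.135, 0.0, 1.57]
force: [-0.5, -0.2, -0.5]
width: 0.0344
```

```bash
python3 st.py; python3 snap.py 15 side
```

```text
t 23.5 r 154.91 ang -40.0 Fr -0.28 Ft(cw) 0.48 Fz -0.52 w 0.0344 [-3.13505813e+00  4.37616131e-04  1.57031361e+00] [ 0.59959133 -0.03517063  0.25711612]
23.55 [ 0.60065008 -0.03515296  0.25943409] [0.22693384 0.47719921 1.02225429] 0.03498111444925238
```

View pics/side15.png

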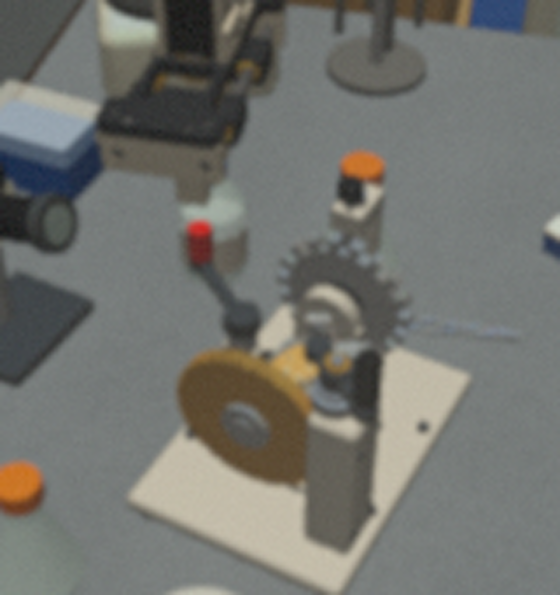

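The fingers hang right above the red knob at (200,240). Going down.

Emit:
step_arm(
  targets=[
    [[0,0.002,0.02],[0,0,0],-0.2],
    [[0,0,0.02],[0,0,0],-0.2],
    [[0,0,0.015],[0,0,0],-0.2],
    [[0,0,0.01],[0,0,0],-0.2],
    [[0,0,0.005],[0,0,0],-0.2],
    [[0,0,0],[0,0,0],-0.2],
    [[0,0,0],[0,0,0],-0.2],
    [[0,0,0],[0,0,0],-0.2],
  ],
)

```text
t: 24.35
eef_pos: [0.6041, -0.035, 0.1918]
ee_rot: [3.14, -0.0, 1.571]
force: [-0.5, 0.4, -0.6]
width: 0.0352
```

Emit:
step_arm(
  targets=[
    [[0,0,0],[0,0,0],-1],
    [[0,0,0],[0,0,0],-1],
    [[0,0,0],[0,0,0],-1],
    [[0,0,0],[0,0,0],-1],
    [[0,0,0],[0,0,0],-1],
    [[0,0,0],[0,0,0],-1],
    [[0,0,0],[0,0,0],-1],
    [[0,0,0],[0,0,0],-1],
  ],
  grip_force=20,
)

```text
t: 25.15
eef_pos: [0.6037, -0.0349, 0.1911]
ee_rot: [3.141, -0.0, 1.571]
force: [-2.4, 2.1, 3.7]
width: 0.0181
```

```bash
python3 st.py
python3 - <<'E'
import numpy as np
a=np.radians(np.arange(-50.5,20,4.))
P=.07*np.stack([np.cos(a),np.sin(a)],1);dp=np.diff(P,axis=0)
for i,q in enumerate(dp): print(i, -50.5+4*(i+1),np.round(q[1],4),np.round(q[0],4))
E
```

```text
t 25.15 r 157.90 ang -39.0 Fr -3.17 Ft(cw) -0.14 Fz 3.68 w 0.0181 [ 3.14133159e+00 -2.00734155e-04  1.57108118e+00] [ 0.60365279 -0.03494136  0.19106633]
0 -46.5 0.0032 0.0037
1 -42.5 0.0035 0.0034
2 -38.5 0.0037 0.0032
3 -34.5 0.0039 0.0029
4 -30.5 0.0041 0.0026
5 -26.5 0.0043 0.0023
6 -22.5 0.0044 0.002
7 -18.5 0.0046 0.0017
8 -14.5 0.0047 0.0014
9 -10.5 0.0048 0.0011
10 -6.5 0.0048 0.0007
11 -2.5 0.0049 0.0004
12 1.5 0.0049 0.0
13 5.5 0.0049 -0.0003
14 9.5 0.0048 -0.0006
15 13.5 0.0048 -0.001
16 17.5 0.0047 -0.0013
```

Emit:
step_arm(
  targets=[
    [[0.0032,0.0037,0],[0,0,0],-1],
    [[0.0035,0.0034,0],[0,0,0],-1],
    [[0.0037,0.0032,0],[0,0,0],-1],
    [[0.0039,0.0029,0],[0,0,0],-1],
    [[0.0041,0.0026,0],[0,0,0],-1],
    [[0.0043,0.0023,0],[0,0,0],-1],
    [[0.0044,0.002,0],[0,0,0],-1],
    [[0.0046,0.0017,0],[0,0,0],-1],
  ],
)

```text
t: 25.95
eef_pos: [0.6281, -0.0061, 0.1913]
ee_rot: [3.138, 0.004, 1.571]
force: [10.1, -13.6, -2.5]
width: 0.0183
```

```bash
python3 st.py
```

```text
t 25.95 r 163.14 ang -25.7 Fr 14.95 Ft(cw) 7.86 Fz -2.55 w 0.0183 [3.13767074 0.00400589 1.57094225] [ 0.62806065 -0.00612082  0.19131379]
```

```bash
python3 snap.py 16 top side; python3 st.py
```

```text
knob depth 36 1.2144713 1.214099
26.05 [ 0.6283141  -0.00539821  0.19131432] [ 10.87212573 -10.34618707  -3.90983186] 0.018400592090636287
t 26.05 r 163.06 ang -25.4 Fr 14.26 Ft(cw) 4.69 Fz -3.91 w 0.0184 [3.13729361 0.00330588 1.57127478] [ 0.6283141  -0.00539821  0.19131432]
```

View pics/side16.png

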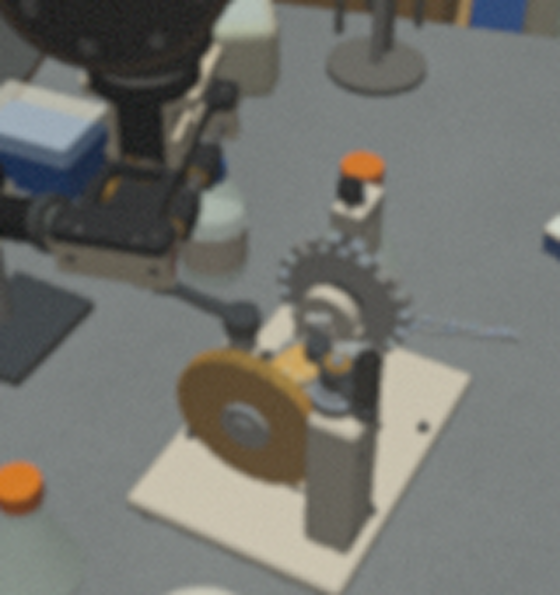

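View pics/top16.png

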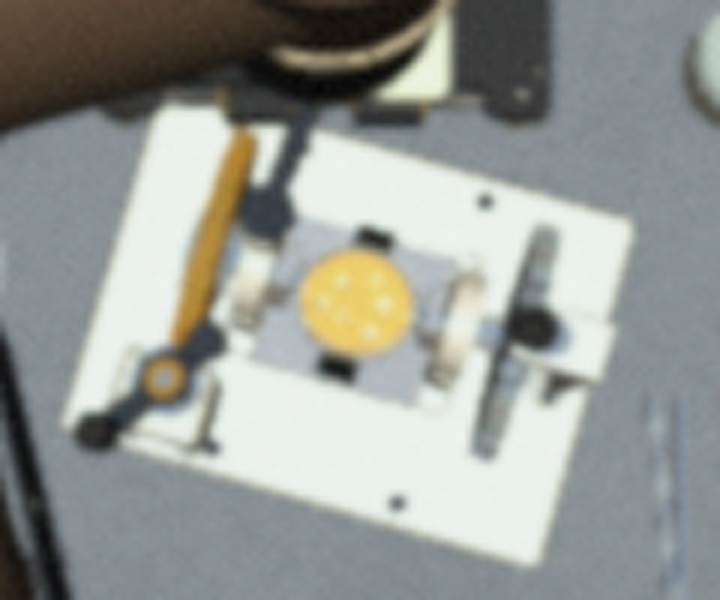

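The lever is at about -18.5°: hub at (268,210), arm running to (300,115). The sideways load comes from the knob twisting in the firm pinch, so I'll soften the grip and continue.

Emit:
step_arm(
  targets=[
    [[0.0047,0.0014,0],[0,0,0],-1],
    [[0.0048,0.0011,0],[0,0,0],-1],
    [[0.0048,0.0007,0],[0,0,0],-1],
    [[0.0049,0.0004,0],[0,0,0],-1],
    [[0.0049,0,0],[0,0,0],-1],
    [[0.0049,-0.0003,0],[0,0,0],-1],
    [[0.0048,-0.0006,0],[0,0,0],-1],
    [[0,0,0],[0,0,0],-1],
  ],
  grip_force=6,
)

```text
t: 26.85
eef_pos: [0.6293, 0.03, 0.1913]
ee_rot: [3.14, 0.001, 1.571]
force: [4.2, -3.2, 2.1]
width: 0.0189
```

```bash
python3 st.py
```

```text
t 26.85 r 152.27 ang -13.1 Fr 4.80 Ft(cw) 2.15 Fz 2.05 w 0.0189 [3.13962025e+00 1.06425144e-03 1.57129028e+00] [0.62930033 0.02996097 0.19126464]
```

Emit:
step_arm(
  targets=[
    [[0.002,-0.0003,0],[0,0,0],-1],
    [[0.002,-0.0004,0],[0,0,0],-1],
    [[0.002,-0.0004,0],[0,0,0],-1],
    [[0.002,-0.0005,0],[0,0,0],-1],
    [[0.002,-0.0006,0],[0,0,0],-1],
    [[0.002,-0.0006,0],[0,0,0],-1],
    [[0,0,0],[0,0,0],-1],
    [[0,0,0],[0,0,0],-1],
  ],
)

```text
t: 27.65
eef_pos: [0.6264, 0.0405, 0.1912]
ee_rot: [3.14, 0.002, 1.571]
force: [5.3, -8.3, 0.0]
width: 0.0191
```

```bash
python3 st.py
```

```text
t 27.65 r 147.37 ang -9.4 Fr 6.63 Ft(cw) 7.31 Fz 0.05 w 0.0191 [3.14004011e+00 2.39868410e-03 1.57068225e+00] [0.62640063 0.04050327 0.19122223]
```

Emit:
step_arm(
  targets=[
    [[0.001,-0.0003,0],[0,0,0],-1],
    [[0.001,-0.0003,0],[0,0,0],-1],
    [[0,0,0],[0,0,0],-1],
    [[0,0,0],[0,0,0],-1],
    [[0,0,0],[0,0,0],-1],
    [[0,0,0],[0,0,0],-1],
    [[0,0,0],[0,0,0],-1],
    [[0,0,0],[0,0,0],-1],
  ],
)

```text
t: 28.45
eef_pos: [0.6264, 0.0418, 0.1913]
ee_rot: [3.139, 0.003, 1.57]
force: [8.1, -11.2, -1.7]
width: 0.0214
```

```bash
python3 st.py
```

```text
t 28.45 r 147.12 ang -8.9 Fr 9.69 Ft(cw) 9.87 Fz -1.69 w 0.0214 [3.13928    0.00320895 1.57039975] [0.62635512 0.04177605 0.19126276]
```

The lever is at its stop: it no longer yields and the fingers are being pushed apart. I'll back off the elastic load, open and lift.

Emit:
step_arm(
  targets=[
    [[-0.002,0.0006,0],[0,0,0],-1],
    [[0,0,0],[0,0,0],-0.2],
    [[0,0,0],[0,0,0],-0.2],
    [[0,0,0],[0,0,0],-0.2],
    [[0,0,-0.01],[0,0,0],-0.2],
    [[0,0,-0.03],[0,0,0],-0.2],
    [[0,0,-0.03],[0,0,0],-0.2],
    [[0,0,-0.03],[0,0,0],-0.2],
  ],
)

```text
t: 29.25
eef_pos: [0.6251, 0.0426, 0.2928]
ee_rot: [3.141, -0.0, 1.571]
force: [0.3, -0.3, 0.0]
width: 0.0352
```

Emit:
step_arm(
  targets=[
    [[-0.02,-0.045,-0.02],[0,0,0],-0.2],
    [[-0.02,-0.045,0],[0,0,0],-0.2],
    [[-0.03,-0.04,0],[0,0,0],-0.2],
    [[-0.045,-0.02,0],[0,0,0],-0.2],
    [[-0.045,0,0],[0,0,0],-0.2],
    [[-0.045,0,0],[0,0,0],-0.2],
    [[-0.045,0,0],[0,0,0],-0.2],
    [[-0.045,0,0],[0,0,0],-0.2],
  ],
)

```text
t: 30.05
eef_pos: [0.4777, -0.253, 0.3109]
ee_rot: [3.14, 0.0, 1.572]
force: [1.0, 0.2, -0.4]
width: 0.035
```

```bash
python3 st.py; python3 snap.py 17 top side
python3 - <<'E'
from h import *
for n in('top','side'):cv2.imwrite(f'pics/{n}17f.png',np.load(f'{n}17.npz')['p'][:,:,::-1])
D=np.load('top17.npz')['d'][201:208,295:302].ravel();D=D[(D>1.19)&(D<1.225)];print(D.mean(),len(D))
E
```

```text
t 30.05 r 317.51 ang -90.6 Fr -0.21 Ft(cw) -1.02 Fz -0.39 w 0.035 [3.13995896e+00 2.05776635e-04 1.57171875e+00] [ 0.47770612 -0.25299435  0.31094779]
knob depth 0 0 0.700889
30.15 [ 0.4773607  -0.25539834  0.30989558] [ 0.75321605 -0.64789257  0.1117217 ] 0.03495885645259677
nan 0<stdin>:3: RuntimeWarning: Mean of empty slice.
  ret = ret.dtype.type(ret / rcount)
```

View pics/top17.png

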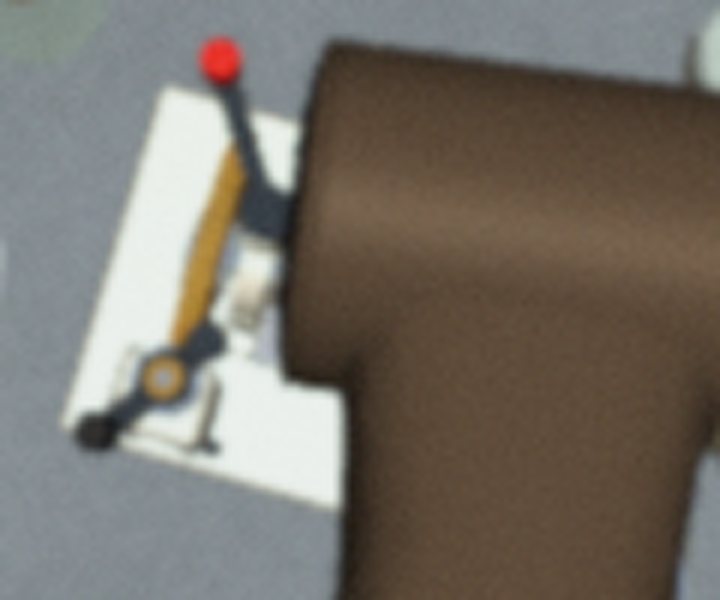

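View pics/top17f.png

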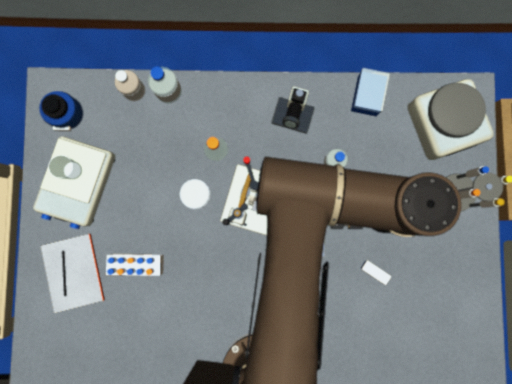

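View pics/side17.png

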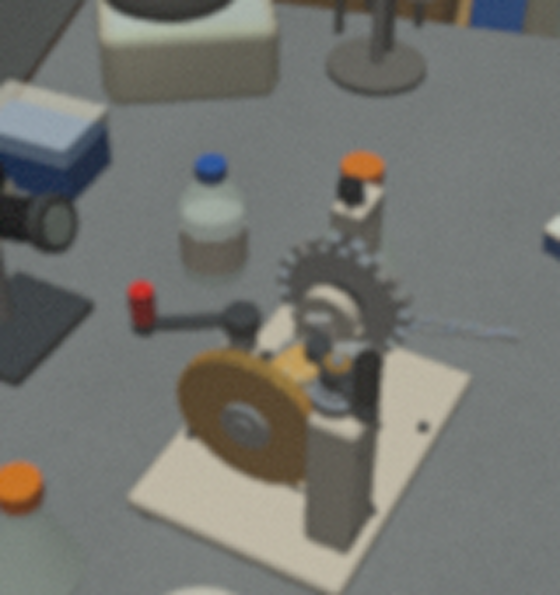

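Run:
```python
from h import *
Z=lambda u,v:((u+.5)/6-.5+210,(v+.5)/6-.5+150)
S=lambda u,v:((u+.5)/3.5-.5+170,(v+.5)/3.5-.5+100)
k=onz('top',Z(221,62),.214);print(k,tri(Z(221,62),S(142,289)));piv=np.array([.5593,.0185])
a1=np.arctan2(*(k[:2]-piv)[::-1]);print('lever',a1,np.degrees(a1),'swing',a1-np.radians(-50.6))
g=onz('top',Z(96,431),.239)[:2]-[.4808,.0648];print('crank',np.linalg.norm(g),np.degrees(np.arctan2(g[1],g[0])))
g=onz('side',S(368,355),.239)[:2]-[.4808,.06515];print(np.degrees(np.arctan2(g[1],g[0])))
# knob pixel height in side before/after
for i in(0,15,17):
    p=np.load(f'side{i}.npz')['p'][145:165,262:278].astype(int);m=p.max(2)<60;v,u=np.nonzero(m);print(i,len(v),v.mean()+145,u.mean()+262)
```

```text
[0.62384975 0.0400562  0.214     ] (array([0.62427098, 0.04014692, 0.21310047]), np.float64(0.0005702174483934731))
lever 0.32230281161015517 18.46659083046196 swing 1.205439413119286
crank 0.037349049425854555 132.21513279070123
129.73205938705777
0 30 152.03333333333333 269.6
15 34 154.02941176470588 269.55882352941177
17 34 154.1764705882353 269.70588235294116
```

Lever swing is 1.205 rad, the crank is still at about 130°, and the plunger knob stays 2 px lower in the side view. Handing in.

```bash
python3 -c "
from station import ticket
print(ticket.job_done())"
```

```text
the job is handed in; nothing more can be done
None
```

The stage is wound up firm against the dropped plunger and the clamp lever is at its stop. I handed the job in at about 30 s of the 72 s allowed. No verdict was reported.

- **Winding:** I wound the crank clockwise about 2.8 turns. The plunger knob dropped about 7 mm (depth 1.207 m to 1.2146 m).
- **Stop:** I then crept on until the crank stopped dead. The push there read 9.7 N, above the 5 to 8 N you asked for but below the 11 N slip, and I eased it to 5.4 N before letting go.
- **Clamp:** I pinched the red knob and swung the lever anticlockwise to its stop. Measured from the picture it turned 1.205 rad (stop at 1.2).

**Last checks:**
- **Crank:** it has not run back, still at about 130 to 132° in both cameras.
- **Plunger:** the side view shows its knob still down. The arm hid it in the last top picture, so its depth could not be read again there.
- **Bystanders:** those visible in the last pictures are where they were. I compared them by eye only, and the arm covered one flask in the top view.
- **Not seen directly:** the index line and the clutch slip. I judged both from the force and the crank angle only.

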